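# Slide the sample carrier home into its cooling dock

### The job

The tall carrier is full of open sample tubes: without grasping or lifting it and without touching its handle, gently push it along the bench with your fingertips, upright all the way, between the fences of the cooling dock until it stands fully home, flush against the dock's back. Then press the start button on the dock all the way down and let go. Leave the bottle, tube rack and beaker where they are.

Things in the scene. Friction and masses are not known exactly. Their poses are not given: they have to be found in the camera images.
- carrier: Tall closed box, grey plastic with white lid and a carrying handle on top: 80 (x) x 130 (y) x 190 mm (z), loose on the bench, 0.7 to 1.0 kg, on a grippy rubber sole (sliding friction 0.64 to 0.96, up to 10 N). Origin at the centre of its underside, z up. Stands just outside the dock's mouth, its +x face roughly towards the dock's back: that face goes in first.
- carrier_foot (a point): Point on the carrier's -x face (plain, 130 mm wide, turned away from the dock), mid-width and 20 mm above the bench: a good place to push. Pushed here towards +x the carrier slides; pushed higher than about 40 mm above the bench it may tip over its far bottom edge. Axes as the carrier's.
- carrier_handle: Black bail handle fixed on the carrier's lid, 12 mm round bar, 90 mm long along y, from 190 to 230 mm above the bench, not to be touched. Origin at the centre of the lid's top.
- dock: Grey cooling dock fixed to the bench: seen from above a U of two low fences and a back block, without a floor, so the carrier slides on the bench itself, and a control block on its right. x points from its open mouth to its back (roughly world +y: the mouth opens to the robot's right), y to the left, z up. Origin on the bench at the middle of the slot, where the carrier's origin lies when home.
- dock_home (a point): Same point and axes as the dock's origin. Fences: 30 mm high, inner faces at y = +-72 mm (7 mm play on each side of the carrier), from x = -30 to +45 mm; before them, back to x = -58 mm, they flare outward to y = +-94 mm. The back block is 75 mm high, its face at x = +40 mm: the carrier's +x face rests against it when home. Fences are smooth.
- start (a joint): Travel of the start button in m: 0 released, 0.006 fully pressed. A round white spring button 30 mm across in a black 46 mm housing, pressed straight down, fully down at 5 N; it springs back.
- start_top (a point): Centre of the start button's top face, 56 mm above the bench when released, at x = -35, y = -155 mm in the dock's frame. It sits on the grey control block (x -75 to +5, y -110 to -190 mm, 34 mm high) on the dock's right, the side away from the robot.
- bottle: Brown closed bottle, 64 mm across, 150 mm high, loose, behind the dock's back. Origin at the centre of its underside. Bystander.
- rack: White tube rack with capped tubes, 70 x 110 x 69 mm, loose, beyond the carrier, on the side away from the robot. Origin at the centre of its underside. Bystander.
- beaker: Glass beaker, 66 mm across, 85 mm high, loose, behind the dock's back, on the robot's side. Origin at the centre of its underside. Bystander.

How it is judged (in metres and radians):
On the way, in this order (a step that is already met when the one before it is completed fails the run):
1. the carrier stands fully home in the dock, upright (x of carrier in the frame of dock_home above -0.006 m and y of carrier in the frame of dock_home between -0.015 and 0.015 m and angle between the x axis of carrier and the x axis of dock, either way round below 0.08 rad and angle between carrier's own z axis and vertical below 0.05 rad and height (world z) of carrier below 0.006 m and linear speed of carrier below 0.01 m/s), for 0.2 s.
2. the start button is pressed all the way down (value of joint start above 0.0045 m), for 0.05 s.
At the end, for the whole second after the job is handed in: The carrier is upright and at rest on the bench between the fences (within 15 mm of the middle), within 6 mm of the dock's back and square to it within 0.08 rad, and the start button has been pressed (over 4.5 mm) after that and is released (all of step 1 and value of joint start below 0.002 m); the robot touches nothing.
It fails at once if the fingers squeeze or ram the carrier with over 45 N (contact force between carrier and the fingers above 45 N).
It fails at once if the carrier is tipped by more than 0.17 rad (angle between carrier's own z axis and vertical above 0.17 rad).
It fails at once if the carrier is lifted off the bench (height (world z) of carrier above 0.012 m).
It fails at once if the fingers touch the carrier's handle (contact force between carrier_handle and the fingers above 0.5 N).
It fails at once if the bottle, rack or beaker is moved by more than 20 mm or tipped (distance of any of bottle, rack, beaker from where it was at the start of the episode above 0.02 m or angle between any of bottle, rack, beaker's own z axis and vertical above 0.3 rad).
It also fails if it takes over 61 s, if anything falls off the work surface, if the arm or the gripper's body presses on something with over 40 N, if the wrist force passes 120 N, or if a joint passes its speed limit or range.

### The arm

A 6-joint arm with a two-finger parallel gripper is mounted at the origin on the work surface. World frame = base frame: x ahead of the robot, y to its left, z up, the work surface at z = 0. Lengths are in m, angles in degrees, forces in N, time in s.
With the tool pointing down it reaches from about 0.375 to 0.9 m from the base axis. Payload 3.1 kg.
Tool frame: the origin (TCP) lies at the very end of the fingers, on their centre line; the grasp point (between the pads) lies grip_point_offset behind it (grip_point_offset is the distance from the TCP to the grasp point, in m); z points along the fingers, y is the line along which they close (so a half turn about z gives the same grasp; the last joint's range is limited). The gripper opens to 87 mm and grips with 3 to 60 N. Pads are 19 mm wide; open, the fingers measure 117 mm over their backs; the gripper's body (75 mm by 190 mm) begins 51 mm behind the grasp point.
Start: joints at [-79.842, 30.224, 82.088, -0, 67.689, -10.227], TCP at [0.218, -0.586, 0.223] pointing down, gripper open.
Joint ranges: [-176.69, 176.69], [-43.24, 126.21], [12.49, 139.97], [-82, 262], [0, 151.66], [-163.58, 163.58]. Speed limits (degrees/s): [159.86, 159.86, 180, 180, 180, 180].

### API

Orientations are given as a 3x3 rotation matrix whose columns are the frame's x, y, z axes.
In Python, from rig import * gives the robot as it stands.
- The arm moves only by the tool move_arm, never from a script. Its argument "increments" is a list of rows, each a list of 3 entries, a list of its own where there are three numbers: the shift along the tool's x, y, z in units of 30 mm (1.0 is 30 mm), then the turn, a rotation vector about the tool's x, y, z in units of 120 degrees (1.0 is 120 degrees), then the closure, from 0 (fully open) to 1 (shut). A call has 1 to 20 rows; each row shifts and turns the commanded pose from where the row before left it, along the tool's axes as they then stand; what a row does not reach is not made up. A row lasts 1/12 s, in which the tool goes at most 41.7 mm and 7.16 degrees, less where a joint would pass 70% of its speed; a pose out of reach is approached as far as the arm can. A call with a number of a shift or a turn outside -1 to 1 is refused whole. A call with a gripper value outside its range is refused whole. The fingers move at their own pace and stop on an object; the grip force is fixed at half the most. Time passes only in rows, so rows that do not move let the fingers close. It gives the time, the measured TCP pose, the force, the opening and the grip force at its end, in the units of the state.
- read_state(): the state, without advancing time (a new reading comes with each control period).
- capture(name): name is "scene" or "side" or "wrist"; returns a dict with "img" (420x560x3 uint8, red, green, blue), "mtx" (3x3 intrinsics, pixels), "eye" and "rotation" of the camera in the world. Camera axes: x right, y down, z forward; pixel columns grow to the right and rows downward; lengths in m; the calibration is good to about 2 mm. A picture is of the moment at which its call begins. There is no depth.
- hand_in(): hands the job in; it is judged then, once.
Trained networks look in a picture, given as the dict that the camera call returned (one of the last four; its "shot" number tells which), for a name from the list of things; names that differ only in an ending like _2 or _b are one class to them, and where a whole thing is asked for, a point or a joint stands for the part that bears it (a point fixed in the world has none). Each returns a list of dicts, best first, with "confidence" (0 to 1); they miss things now and then, are a little off and sometimes report something else, mostly with a low value. They report only what shows in the picture. A call takes as long as a camera call.
- search_frame(picture, label): "extent" ([left, top, right, bottom] as shares, 0 to 1, of the picture: columns of its width, rows of its height, round what is visible of it).
- pinpoint(picture, label): "xy" ([column, row] as shares, 0 to 1, of the picture: columns of its width, rows of its height: a listed point, or the origin of a listed thing).
The state is a dict: "time_s": time; "joint_positions": joint angles; "qvel": joint speeds; "tau": joint torques, N m; "position": TCP position; "tcp_rot": TCP orientation; "force": force on the tool from outside, world axes, zero at the start; "moment": the same for the moment, N m; "opening": opening from 0.0 (shut) to 1.0 (fully open); "grasp_force": force on a finger pad.
Only numpy, scipy, OpenCV 4.12 (cv2) and the standard library are available. Lean on these libraries where they do the work, as an engineer would, in place of code of your own. Each camera call takes 0.05 s, during which the arm holds its last target. There are 200 camera calls.

## Working session

There is one attempt and no reset: what is moved stays moved. The work goes in short steps, Python scripts to look and compute and a tool call to move; the robot and the scene stay as the last step left them, time stands still between calls to the robot, and variables do not carry over. Pictures are saved under pics/ and viewed, at most 10 in all, crops included, and the job is handed in when it is done.

Besides the shell and the picture viewer there is one more tool, called after "Call:" as name(argument=value, ...) on one line, values as JSON. move_arm: Moves the arm, as the interface text tells. Its arguments: {"type":"object","properties":{"increments":{"type":"array"}},"required":["increments"]}

```bash
mkdir -p pics; cat > h.py <<'E'
from rig import *
import numpy as np, cv2
def ray(c,xy):
    h,w=c["img"].shape[:2]
    d=np.linalg.inv(np.array(c["mtx"]))@np.array([xy[0]*w,xy[1]*h,1.0])
    return np.array(c["eye"]),np.array(c["rotation"])@d
def onz(c,xy,z):
    e,d=ray(c,xy); return e+d*(z-e[2])/d[2]
def tri(obs):
    A=np.zeros((3,3));b=np.zeros(3)
    for c,xy in obs:
        e,d=ray(c,xy); d=d/np.linalg.norm(d); P=np.eye(3)-np.outer(d,d); A+=P;b+=P@e
    return np.linalg.solve(A,b)
def proj(c,p):
    q=np.array(c["rotation"]).T@(np.array(p)-np.array(c["eye"])); q=np.array(c["mtx"])@q; return q[:2]/q[2]
E
python3 - <<'E'
from h import *
np.set_printoptions(precision=3,suppress=True)
s=read_state(); print(s["time_s"],s["position"],np.array(s["tcp_rot"]))
C={n:capture(n) for n in("scene","side")}
for n,c in C.items(): print(n,c["eye"])
for l,z in [("carrier",0),("carrier_foot",.02),("carrier_handle",.19),("dock_home",0),("start_top",.056),("bottle",0),("rack",0),("beaker",0)]:
    obs=[]
    for n,c in C.items():
        r=pinpoint(c,l)
        if r: print(l,n,round(r[0]["confidence"],2),np.array(r[0]["xy"]),onz(c,r[0]["xy"],z)); obs.append((c,r[0]["xy"]))
    if len(obs)>1: print("   tri",tri(obs))
cv2.imwrite("pics/a.png",C["scene"]["img"][:,:,::-1]);cv2.imwrite("pics/b.png",C["side"]["img"][:,:,::-1])
E
```

```text
0.0 [ 0.218 -0.585  0.222] [[ 0.937  0.348 -0.   ]
 [ 0.348 -0.937  0.002]
 [ 0.    -0.002 -1.   ]]
scene [1.125 0.049 0.92 ]
side [ 0.456 -0.66   0.957]
carrier scene 0.97 [0.403 0.583] [ 0.581 -0.047  0.   ]
carrier side 0.96 [0.505 0.686] [ 0.592 -0.043  0.   ]
   tri [ 0.589 -0.048  0.01 ]
carrier_foot scene 0.62 [0.438 0.776] [ 0.788 -0.005  0.02 ]
carrier_foot side 0.6 [0.511 0.725] [ 0.589 -0.097  0.02 ]
   tri [ 0.658  0.009 -0.217]
carrier_handle scene 0.78 [0.374 0.478] [ 0.589 -0.061  0.19 ]
carrier_handle side 0.81 [0.503 0.562] [ 0.583 -0.051  0.19 ]
   tri [ 0.585 -0.058  0.192]
dock_home side 0.66 [0.43  0.526] [0.524 0.161 0.   ]
start_top scene 0.45 [0.566 0.652] [0.698 0.152 0.056]
start_top side 0.6 [0.558 0.479] [0.695 0.15  0.056]
   tri [0.696 0.153 0.053]
bottle scene 0.7 [0.659 0.502] [0.506 0.307 0.   ]
bottle side 0.67 [0.408 0.417] [0.51  0.323 0.   ]
   tri [0.511 0.306 0.013]
rack scene 0.68 [0.432 0.77 ] [ 0.775 -0.012  0.   ]
rack side 0.79 [0.645 0.636] [ 0.777 -0.014  0.   ]
   tri [ 0.776 -0.013 -0.   ]
beaker scene 0.57 [0.586 0.397] [0.356 0.225 0.   ]
beaker side 0.66 [0.308 0.501] [0.362 0.218 0.   ]
   tri [ 0.36   0.222 -0.   ]
```

View pics/a.png

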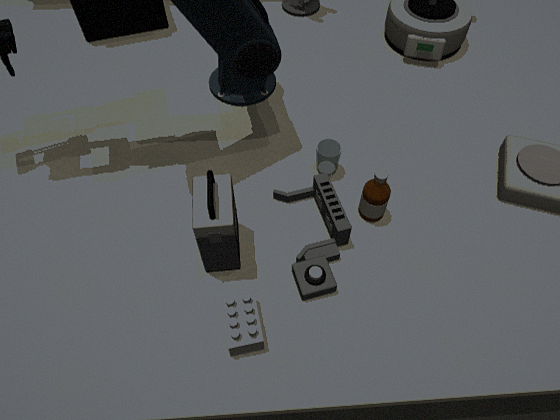

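View pics/b.png

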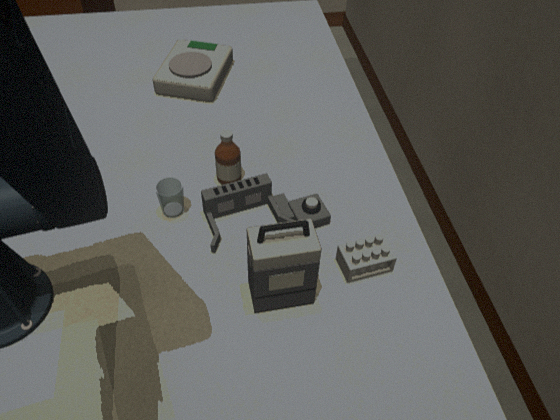

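The scene view shows the carrier at about (215,220), the dock at (310,220), the button at (315,270), the rack at (245,325), the bottle at (374,198) and the beaker at (328,155). The side view agrees: carrier (283,265), dock (240,200). I'll zoom in for the yaws.

```bash
python3 - <<'E'
from h import *
a=cv2.imread("pics/a.png")[160:310,180:360];b=cv2.imread("pics/b.png")[165:315,190:350]
g=lambda i:np.clip(i.astype(float)*1.7,0,255).astype(np.uint8)
cv2.imwrite("pics/a2.png",cv2.resize(g(a),None,fx=4,fy=4,interpolation=2));cv2.imwrite("pics/b2.png",cv2.resize(g(b),None,fx=4,fy=4,interpolation=2))
E
```

```text
(no output)
```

View pics/a2.png

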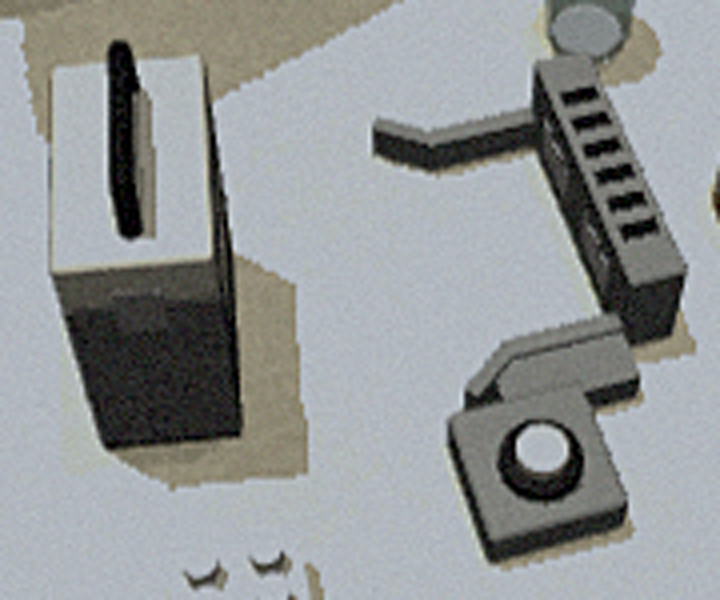

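View pics/b2.png

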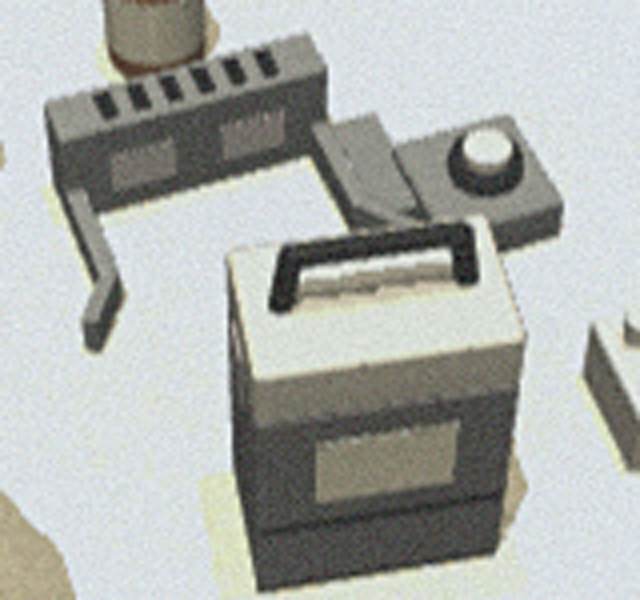

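The crops give usable corners: the carrier lid, its base, the dock's control block, button, fence kink and back block edge. I'll fit the poses by least squares.

```bash
python3 - <<'E'
from h import *
from scipy.optimize import least_squares
np.set_printoptions(precision=3,suppress=True)
A=capture("scene");B=capture("side")
pa=lambda u,v:(A,np.array([180+u/4,160+v/4])); pb=lambda u,v:(B,np.array([190+u/4,165+v/4]))
def W(p,q): c,s=np.cos(p[2]),np.sin(p[2]); return np.array([p[0]+c*q[0]-s*q[1],p[1]+s*q[0]+c*q[1],q[2]])
a,b=.04,.065
car=[(pa(50,67),(-a,b,.19)),(pa(205,57),(a,b,.19)),(pa(215,262),(a,-b,.19)),(pa(50,272),(-a,-b,.19)),(pa(108,448),(-a,-b,0)),(pa(240,435),(a,-b,0)),
(pb(250,382),(-a,b,.19)),(pb(523,345),(-a,-b,.19)),(pb(485,218),(a,-b,.19)),(pb(228,250),(a,b,.19)),(pb(258,590),(-a,b,0)),(pb(497,553),(-a,-b,0))]
dk=[(pa(450,425),(-.075,-.11,.034)),(pa(490,542),(-.075,-.19,.034)),(pa(625,507),(.005,-.19,.034)),(pa(545,447),(-.035,-.155,.056)),(pb(490,147),(-.035,-.155,.056)),
(pb(515,117),(.005,-.19,.034)),(pb(562,205),(-.075,-.19,.034)),(pa(430,148),(-.03,.072,.03)),(pa(374,135),(-.058,.094,.03)),(pb(122,275),(-.03,.072,.03))]
ln=[(pa(535,70),.04,.075),(pa(625,278),.04,.075),(pb(52,140),.04,.075),(pb(327,70),.04,.075)]
def fit(pts,lines,p0):
    def f(p):
        r=[proj(o[0],W(p,q))-o[1] for o,q in pts]
        for i,(o,x,z) in enumerate(lines): r.append(proj(o[0],W(p,(x,p[3+i%2],z)))-o[1])
        return np.concatenate(r)
    s=least_squares(f,p0,loss="soft_l1"); print(s.x,"yaw",np.degrees(s.x[2])); print(f(s.x).reshape(-1,2)); return s.x
C=fit(car,[],[.589,-.05,1.6]);D=fit(dk,ln,[.53,.16,1.8,.08,-.08])
d=W([0,0,-D[2]],(*(C[:2]-D[:2]),0)); print("carrier in dock",d,"yaw diff",np.degrees(C[2]-D[2]))
print("foot",W(C,(-.04,0,.02)),"button",W(D,(-.035,-.155,.056)),"carrier foot at home",W(D,(-.04,0,0)))
for n in("bottle","beaker"):pass
E
```

```text
[ 0.585 -0.056  1.608] yaw 92.14766805537283
[[ 0.253 -1.086]
 [-0.166 -1.59 ]
 [-0.202 -1.121]
 [-0.622 -0.046]
 [-1.516  0.943]
 [ 0.79   0.932]
 [ 0.508 -0.591]
 [ 1.349 -1.547]
 [ 0.437 -1.8  ]
 [-0.977 -0.725]
 [-0.521  1.578]
 [ 0.006  1.012]]
[ 0.535  0.15   1.787  0.086 -0.078] yaw 102.35973139489059
[[-1.448 -2.399]
 [-0.528  0.79 ]
 [ 1.295 -0.144]
 [-0.976  0.68 ]
 [-0.007 -0.158]
 [-0.626 -1.405]
 [ 1.745 -0.488]
 [-0.304 -0.194]
 [ 0.365 -1.289]
 [ 0.069 -0.669]
 [-0.308 -2.486]
 [ 0.569  0.64 ]
 [ 1.63   0.311]
 [-0.813  0.287]]
carrier in dock [-0.211 -0.004  0.   ] yaw diff -10.212063339517753
foot [ 0.586 -0.096  0.02 ] button [0.694 0.149 0.056] carrier foot at home [0.544 0.111 0.   ]
```

```bash
cat >> h.py <<'E'
from scipy.spatial.transform import Rotation as Ro
def toolR(head,tilt):
    h=np.array([np.cos(head),np.sin(head),0]); d=np.array([0,0,-1.])
    z=np.sin(tilt)*h+np.cos(tilt)*d; y=np.cross(z,np.cross(h,z)*0+np.array([0,0,1.])) # lateral
    y=np.array([np.sin(head),-np.cos(head),0]); x=np.cross(y,z)
    return np.array([x,y,z]).T
def rows(wps,clo=0,p=None,R=None):
    """wps: list of (pos,R,n): n rows each, linear; prints rounded rows from the measured pose"""
    s=read_state(); p=np.array(s["position"]) if p is None else p; R=np.array(s["tcp_rot"]) if R is None else R
    out=[]
    for P,Q,n in wps:
        p0,R0=p.copy(),R.copy(); rv=Ro.from_matrix(R0.T@Q).as_rotvec()
        for i in range(1,n+1):
            t=i/n; pt=p0+(np.array(P)-p0)*t; Rt=R0@Ro.from_rotvec(rv*t).as_matrix()
            sh=np.round(R.T@(pt-p)/.03,3); tu=np.round(np.degrees(Ro.from_matrix(R.T@Rt).as_rotvec())/120,3)
            out.append([(sh+0.).tolist(),(tu+0.).tolist(),clo])
            p=p+R@(sh*.03); R=R@Ro.from_rotvec(np.radians(tu*120)).as_matrix()
    m=max(max(map(abs,r[0])) for r in out); print("max",m,len(out)); print(str(out).replace(" ","").replace(".0,",",").replace(".0]","]")); return p,R
C=np.array([.585,-.056,np.radians(92.1)]); D=np.array([.535,.150,np.radians(102.4)])
E
python3 - <<'E'
from h import *
import rig
print([ (n,getattr(rig,n)) for n in dir(rig) if 'grip' in n.lower()])
Q=toolR(C[2],np.radians(40)); h=np.array([np.cos(C[2]),np.sin(C[2]),0]); c=np.array([C[0],C[1],0])
rows([(c-h*.16+[0,0,.16],Q,20)])
E
```

```text
[('grip_point_offset', 0.0187)]
max 0.839 20
[[[0.798,-0.361,0.104],[0.01,0.014,-0.029],0],[[0.814,-0.31,0.135],[0.011,0.015,-0.028],0],[[0.827,-0.259,0.167],[0.01,0.014,-0.029],0],[[0.835,-0.204,0.197],[0.011,0.015,-0.028],0],[[0.839,-0.15,0.227],[0.01,0.014,-0.029],0],[[0.839,-0.094,0.254],[0.01,0.014,-0.029],0],[[0.836,-0.037,0.28],[0.011,0.015,-0.028],0],[[0.827,0.018,0.306],[0.01,0.014,-0.029],0],[[0.814,0.074,0.33],[0.011,0.015,-0.028],0],[[0.798,0.13,0.352],[0.01,0.014,-0.029],0],[[0.778,0.185,0.372],[0.01,0.014,-0.029],0],[[0.754,0.24,0.391],[0.011,0.015,-0.028],0],[[0.725,0.292,0.407],[0.01,0.014,-0.029],0],[[0.694,0.344,0.422],[0.011,0.015,-0.028],0],[[0.659,0.394,0.434],[0.01,0.014,-0.029],0],[[0.621,0.442,0.444],[0.01,0.014,-0.028],0],[[0.58,0.486,0.452],[0.011,0.015,-0.029],0],[[0.536,0.531,0.458],[0.01,0.014,-0.029],0],[[0.488,0.571,0.462],[0.011,0.015,-0.028],0],[[0.439,0.61,0.462],[0.01,0.014,-0.029],0]]
```

Call:
move_arm(increments=[[[0.798,-0.361,0.104],[0.01,0.014,-0.029],0],[[0.814,-0.31,0.135],[0.011,0.015,-0.028],0],[[0.827,-0.259,0.167],[0.01,0.014,-0.029],0],[[0.835,-0.204,0.197],[0.011,0.015,-0.028],0],[[0.839,-0.15,0.227],[0.01,0.014,-0.029],0],[[0.839,-0.094,0.254],[0.01,0.014,-0.029],0],[[0.836,-0.037,0.28],[0.011,0.015,-0.028],0],[[0.827,0.018,0.306],[0.01,0.014,-0.029],0],[[0.814,0.074,0.33],[0.011,0.015,-0.028],0],[[0.798,0.13,0.352],[0.01,0.014,-0.029],0],[[0.778,0.185,0.372],[0.01,0.014,-0.029],0],[[0.754,0.24,0.391],[0.011,0.015,-0.028],0],[[0.725,0.292,0.407],[0.01,0.014,-0.029],0],[[0.694,0.344,0.422],[0.011,0.015,-0.028],0],[[0.659,0.394,0.434],[0.01,0.014,-0.029],0],[[0.621,0.442,0.444],[0.01,0.014,-0.028],0],[[0.58,0.486,0.452],[0.011,0.015,-0.029],0],[[0.536,0.531,0.458],[0.01,0.014,-0.029],0],[[0.488,0.571,0.462],[0.011,0.015,-0.028],0],[[0.439,0.61,0.462],[0.01,0.014,-0.029],0]])

```text
time_s: 2.67
position: [0.5917, -0.2152, 0.1597]
tcp_rot: [[-0.031, 0.999, -0.024], [0.765, 0.039, 0.643], [0.643, 0.001, -0.765]]
force: [-0.3, -1.2, -0.2]
opening: 0.997
grasp_force: 0.0
```

```bash
python3 - <<'E'
from h import *
s=read_state();print(s["time_s"],s["position"],s["joint_positions"],s["force"]);print(np.array(s["tcp_rot"]).round(3))
Q=toolR(C[2],np.radians(40));print(Q.round(3)); h=np.array([np.cos(C[2]),np.sin(C[2]),0]); c=np.array([C[0],C[1],0])
rows([(c-h*.10+[0,0,.015],Q,8),(c-h*.10+[0,0,.015],Q,2)])
E
```

```text
2.6667 [ 0.59174128 -0.21518299  0.15971829] [-43.27204965  46.52389372  71.59449422  26.87268413  92.49716541
 -51.85045614] [-0.34533329 -1.19229879 -0.20913745]
[[-0.031  0.999 -0.024]
 [ 0.765  0.039  0.643]
 [ 0.643  0.001 -0.765]]
[[-0.028  0.999 -0.024]
 [ 0.766  0.037  0.642]
 [ 0.643  0.    -0.766]]
max 0.621 10
[[[-0.199,-0.004,0.621],[0,0,0],0],[[-0.199,-0.004,0.62],[0,0,0],0],[[-0.198,-0.004,0.621],[0,0,0.001],0],[[-0.199,-0.003,0.62],[0,0,0],0],[[-0.199,-0.004,0.621],[0,0,0],0],[[-0.199,-0.004,0.621],[0,0,0],0],[[-0.199,-0.003,0.62],[0,0,0],0],[[-0.198,-0.004,0.621],[0,0,0],0],[[0,0,0],[0,0,0],0],[[0,0,0],[0,0,0],0]]
```

Call:
move_arm(increments=[[[-0.199,-0.004,0.621],[0,0,0],0],[[-0.199,-0.004,0.62],[0,0,0],0],[[-0.198,-0.004,0.621],[0,0,0.001],0],[[-0.199,-0.003,0.62],[0,0,0],0],[[-0.199,-0.004,0.621],[0,0,0],0],[[-0.199,-0.004,0.621],[0,0,0],0],[[-0.199,-0.003,0.62],[0,0,0],0],[[-0.198,-0.004,0.621],[0,0,0],0],[[0,0,0],[0,0,0],0],[[0,0,0],[0,0,0],0]])

```text
time_s: 3.5
position: [0.5873, -0.1561, 0.0146]
tcp_rot: [[-0.026, 0.999, -0.025], [0.765, 0.036, 0.643], [0.644, -0.003, -0.765]]
force: [0.2, 0.4, 0.8]
opening: 0.999
grasp_force: 0.0
```

```bash
cat >> h.py <<'E'
OFF=.04+.0073
def arcs(start,segs,z=.015,tilt=np.radians(40),**k):
    """start=(x,y,head) of carrier origin; segs=(length,dtheta_deg,n)"""
    x,y,t=start; w=[]
    for L,dt,n in segs:
        for i in range(n):
            dth=np.radians(dt)/n; x+=L/n*np.cos(t+dth/2); y+=L/n*np.sin(t+dth/2); t+=dth
            h=np.array([np.cos(t),np.sin(t),0]); w.append((np.array([x,y,0])-OFF*h+[0,0,z],toolR(t,tilt),1))
    d=np.array([x,y])-D[:2]; c,s=np.cos(D[2]),np.sin(D[2]); print("end",x,y,t,"in dock",c*d[0]+s*d[1],-s*d[0]+c*d[1],np.degrees(t-D[2]))
    return rows(w,**k)
E
python3 - <<'E'
from h import *
s=read_state();print(s["time_s"],s["position"],s["force"])
h=np.array([np.cos(C[2]),np.sin(C[2])]); c=C[:2]-h*.053
a=[*c,C[2]]
arcs(a,[(.0,0,6),(.013,0,6),(0.024,8,6)])
B=capture("side"); im=np.clip(B["img"][150:330,170:390,::-1].astype(float)*1.7,0,255).astype(np.uint8)
cv2.imwrite("pics/c.png",cv2.resize(im,None,fx=3,fy=3))
E
```

```text
3.5 [ 0.58731859 -0.15608616  0.01460712] [0.2470997  0.4032753  0.77601399]
end 0.5839174243035395 -0.07212786745159873 1.7470745812463235 in dock -0.22745042949745362 -7.75919546360318e-05 -2.3000000000000225
max 0.103 18
[[[0.004,0.045,-0.014],[-0.001,-0.001,-0.001],0],[[0,0,0],[0,0,0],0],[[0,0,0],[0,0,0],0],[[0,0,0],[0,0,0],0],[[0,0,0],[0,0,0],0],[[0,0,0],[0,0,0],0],[[0.055,0,0.046],[0,0,0],0],[[0.055,0,0.046],[0,0,0],0],[[0.056,0,0.047],[0,0,0],0],[[0.055,0,0.046],[0,0,0],0],[[0.055,0,0.047],[0,0,0],0],[[0.056,0,0.046],[0,0,0],0],[[0.102,0.035,0.086],[0.007,0,-0.009],0],[[0.103,0.035,0.086],[0.008,0,-0.008],0],[[0.102,0.035,0.086],[0.007,0,-0.009],0],[[0.103,0.035,0.086],[0.007,0,-0.008],0],[[0.102,0.035,0.086],[0.007,0,-0.009],0],[[0.103,0.036,0.086],[0.007,0,-0.008],0]]
```

View pics/c.png

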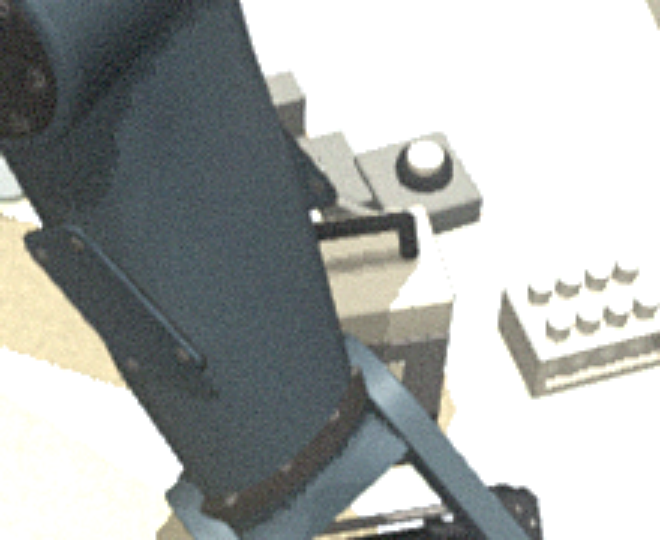

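The side view is mostly hidden by the forearm, but it shows the gripper low behind the carrier and clear of the rack and handle. Next I'll make contact and begin the turn.

```bash
python3 - <<'E'
from h import *
h=np.array([np.cos(C[2]),np.sin(C[2])]); c=C[:2]-h*.053
arcs([*c,C[2]],[(.045,0,5),(.007,0,3),(0.032,10.3,12)])
E
```

```text
end 0.5810036745943976 -0.02529760094944679 1.7872171540421937 in dock -0.18108692142072508 -0.00728792598637322 1.2722218725854067e-14
max 0.239 20
[[[0.239,0.018,0.222],[0,0,-0.001],0],[[0.23,0,0.193],[0,0,0],0],[[0.23,0,0.193],[0,0,0],0],[[0.23,0,0.193],[0,0,0],0],[[0.23,0,0.193],[0,0,0],0],[[0.059,0,0.05],[0,0,0],0],[[0.06,0,0.05],[0,0,0],0],[[0.059,0,0.05],[0,0,0],0],[[0.068,0.023,0.057],[0.005,0,-0.005],0],[[0.069,0.023,0.057],[0.004,0,-0.006],0],[[0.068,0.023,0.057],[0.005,0,-0.005],0],[[0.068,0.023,0.057],[0.005,0,-0.006],0],[[0.068,0.023,0.058],[0.004,0,-0.005],0],[[0.069,0.023,0.057],[0.005,0,-0.006],0],[[0.068,0.023,0.057],[0.004,0,-0.005],0],[[0.068,0.023,0.057],[0.005,0,-0.006],0],[[0.068,0.023,0.058],[0.005,0,-0.005],0],[[0.069,0.023,0.057],[0.004,0,-0.006],0],[[0.068,0.023,0.057],[0.005,0,-0.005],0],[[0.068,0.023,0.057],[0.004,0,-0.005],0]]
```

Call:
move_arm(increments=[[[0.239,0.018,0.222],[0,0,-0.001],0],[[0.23,0,0.193],[0,0,0],0],[[0.23,0,0.193],[0,0,0],0],[[0.23,0,0.193],[0,0,0],0],[[0.23,0,0.193],[0,0,0],0],[[0.059,0,0.05],[0,0,0],0],[[0.06,0,0.05],[0,0,0],0],[[0.059,0,0.05],[0,0,0],0],[[0.068,0.023,0.057],[0.005,0,-0.005],0],[[0.069,0.023,0.057],[0.004,0,-0.006],0],[[0.068,0.023,0.057],[0.005,0,-0.005],0],[[0.068,0.023,0.057],[0.005,0,-0.006],0],[[0.068,0.023,0.058],[0.004,0,-0.005],0],[[0.069,0.023,0.057],[0.005,0,-0.006],0],[[0.068,0.023,0.057],[0.004,0,-0.005],0],[[0.068,0.023,0.057],[0.005,0,-0.006],0],[[0.068,0.023,0.058],[0.005,0,-0.005],0],[[0.069,0.023,0.057],[0.004,0,-0.006],0],[[0.068,0.023,0.057],[0.005,0,-0.005],0],[[0.068,0.023,0.057],[0.004,0,-0.005],0]])

```text
time_s: 5.22
position: [0.5928, -0.0741, 0.0147]
tcp_rot: [[-0.165, 0.977, -0.133], [0.752, 0.212, 0.624], [0.638, 0.003, -0.77]]
force: [1.5, -5.3, 1.7]
opening: 0.996
grasp_force: 2.8
```

```bash
python3 - <<'E'
from h import *
s=read_state();R=np.array(s["tcp_rot"]);print(s["time_s"],s["position"],s["force"],s["moment"],"head",np.degrees(np.arctan2(-R[0,1],R[1,1]))+0, R[:,1])
A=capture("scene"); im=np.clip(A["img"][130:320,180:370,::-1].astype(float)*1.7,0,255).astype(np.uint8)
cv2.imwrite("pics/d.png",cv2.resize(im,None,fx=3.1,fy=3.1,interpolation=2)); print(pinpoint(A,"carrier"),pinpoint(A,"carrier_handle"))
E
```

```text
5.2167 [ 0.59281674 -0.07410432  0.01471759] [ 1.46465697 -5.31936775  1.74235797] [-0.9206884  -0.21550515 -0.06721884] head -77.75104092865249 [0.97723092 0.21215904 0.0028749 ]
[{'xy': [0.4232, 0.5864], 'confidence': 0.62}, {'xy': [0.5834, 0.4088], 'confidence': 0.25}] [{'xy': [0.6566, 0.5057], 'confidence': 0.28}]
```

View pics/d.png

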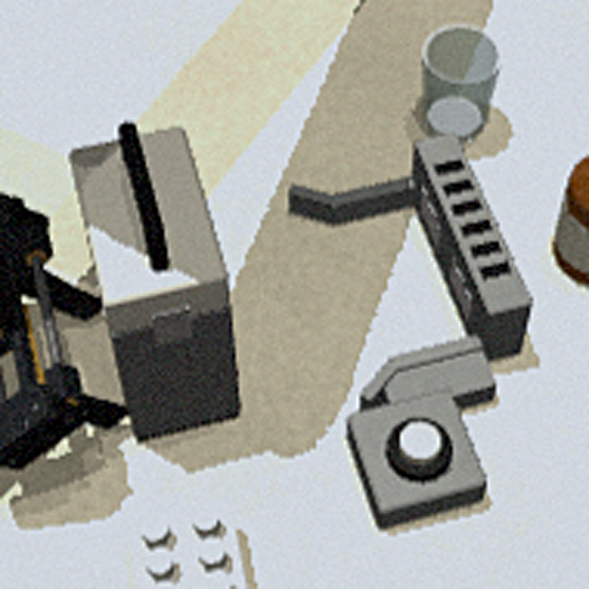

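```bash
cat >> h.py <<'E'
from scipy.optimize import least_squares
def fitcar(c,corners,x0,y0,k,p0):
    a,b=.04,.065; q=[(-a,b,.19),(a,b,.19),(a,-b,.19),(-a,-b,.19),(-a,-b,0),(a,-b,0)]
    W=lambda p,q:np.array([p[0]+np.cos(p[2])*q[0]-np.sin(p[2])*q[1],p[1]+np.sin(p[2])*q[0]+np.cos(p[2])*q[1],q[2]])
    f=lambda p:np.concatenate([proj(c,W(p,qq))-[x0+u/k,y0+v/k] for (u,v),qq in zip(corners,q)])
    s=least_squares(f,p0); p=s.x; d=p[:2]-D[:2]; C_,S_=np.cos(D[2]),np.sin(D[2])
    print(p.round(4),np.degrees(p[2]).round(2),"in dock",(C_*d[0]+S_*d[1]).round(4),(-S_*d[0]+C_*d[1]).round(4),np.degrees(p[2]-D[2]).round(2)); return p
E
python3 - <<'E'
from h import *
A=capture("scene")
fitcar(A,[(50,67),(205,57),(215,262),(50,272),(108,448),(240,435)],180,160,4,C)
p=fitcar(A,[(72,152),(182,128),(226,280),(105,305),(137,440),(240,412)],180,130,3.1,C)
E
```

```text
[ 0.5855 -0.0551  1.6114] 92.33 in dock -0.2112 -0.0053 -10.07
[ 0.5833 -0.0261  1.7788] 101.92 in dock -0.1824 -0.0094 -0.48
```

The carrier is turning with the fingers: lid at (150,210) in the crop, now parallel to the dock with about 8 mm of right offset. An S-curve will bring it back to centre.

```bash
python3 - <<'E'
from h import *
s=read_state(); R=np.array(s["tcp_rot"]); t=np.arctan2(R[0,1]*1,-R[1,1]*1); t=np.arctan2(R[0,1],-R[1,1]); h=np.array([np.cos(t),np.sin(t)])
print(np.degrees(t),s["position"])
arcs([*(s["position"][:2]+OFF*h),t],[(.044,10.5,10),(.044,-10.3,10)])
E
```

```text
102.20982181673604 [ 0.59266841 -0.07329396  0.01474069]
end 0.5562243061492886 0.05674459337275525 1.7873885770827647 in dock -0.0956375787824718 -0.0007039611906886831 0.00982181673602743
max 0.118 20
[[[0.118,0.028,0.087],[0.007,0.002,-0.006],0],[[0.113,0.027,0.095],[0.005,0,-0.007],0],[[0.113,0.028,0.094],[0.006,0,-0.006],0],[[0.112,0.027,0.095],[0.006,0,-0.007],0],[[0.113,0.028,0.094],[0.005,0,-0.007],0],[[0.112,0.028,0.094],[0.006,0,-0.006],0],[[0.113,0.027,0.095],[0.005,0,-0.007],0],[[0.112,0.028,0.094],[0.006,0,-0.007],0],[[0.113,0.027,0.095],[0.006,0,-0.006],0],[[0.113,0.028,0.094],[0.005,0,-0.007],0],[[0.112,-0.027,0.094],[-0.005,0,0.006],0],[[0.113,-0.027,0.095],[-0.006,0,0.007],0],[[0.112,-0.027,0.094],[-0.005,0,0.007],0],[[0.113,-0.027,0.095],[-0.006,0,0.006],0],[[0.112,-0.028,0.094],[-0.005,0,0.007],0],[[0.113,-0.027,0.095],[-0.006,0,0.006],0],[[0.113,-0.027,0.094],[-0.005,0,0.007],0],[[0.112,-0.027,0.094],[-0.006,0,0.006],0],[[0.113,-0.026,0.095],[-0.005,0,0.007],0],[[0.112,-0.027,0.094],[-0.006,0,0.007],0]]
```

Call:
move_arm(increments=[[[0.118,0.028,0.087],[0.007,0.002,-0.006],0],[[0.113,0.027,0.095],[0.005,0,-0.007],0],[[0.113,0.028,0.094],[0.006,0,-0.006],0],[[0.112,0.027,0.095],[0.006,0,-0.007],0],[[0.113,0.028,0.094],[0.005,0,-0.007],0],[[0.112,0.028,0.094],[0.006,0,-0.006],0],[[0.113,0.027,0.095],[0.005,0,-0.007],0],[[0.112,0.028,0.094],[0.006,0,-0.007],0],[[0.113,0.027,0.095],[0.006,0,-0.006],0],[[0.113,0.028,0.094],[0.005,0,-0.007],0],[[0.112,-0.027,0.094],[-0.005,0,0.006],0],[[0.113,-0.027,0.095],[-0.006,0,0.007],0],[[0.112,-0.027,0.094],[-0.005,0,0.007],0],[[0.113,-0.027,0.095],[-0.006,0,0.006],0],[[0.112,-0.028,0.094],[-0.005,0,0.007],0],[[0.113,-0.027,0.095],[-0.006,0,0.006],0],[[0.113,-0.027,0.094],[-0.005,0,0.007],0],[[0.112,-0.027,0.094],[-0.006,0,0.006],0],[[0.113,-0.026,0.095],[-0.005,0,0.007],0],[[0.112,-0.027,0.094],[-0.006,0,0.007],0]])

```text
time_s: 7.08
position: [0.5639, 0.0131, 0.0154]
tcp_rot: [[-0.161, 0.977, -0.142], [0.746, 0.215, 0.63], [0.646, -0.004, -0.763]]
force: [-0.0, -3.8, -1.6]
opening: 1.002
grasp_force: 1.9
```

```bash
python3 - <<'E'
from h import *
s=read_state();R=np.array(s["tcp_rot"]);print(s["time_s"],s["position"],s["force"],"head",np.degrees(np.arctan2(R[0,1],-R[1,1])))
A=capture("scene"); im=np.clip(A["img"][150:300,190:360,::-1].astype(float)*1.7,0,255).astype(np.uint8)
cv2.imwrite("pics/e.png",cv2.resize(im,None,fx=4,fy=4,interpolation=2))
E
```

```text
7.0833 [0.56392685 0.0130909  0.01536267] [-0.02936984 -3.80825845 -1.63404484] head 102.39305826150272
```

View pics/e.png

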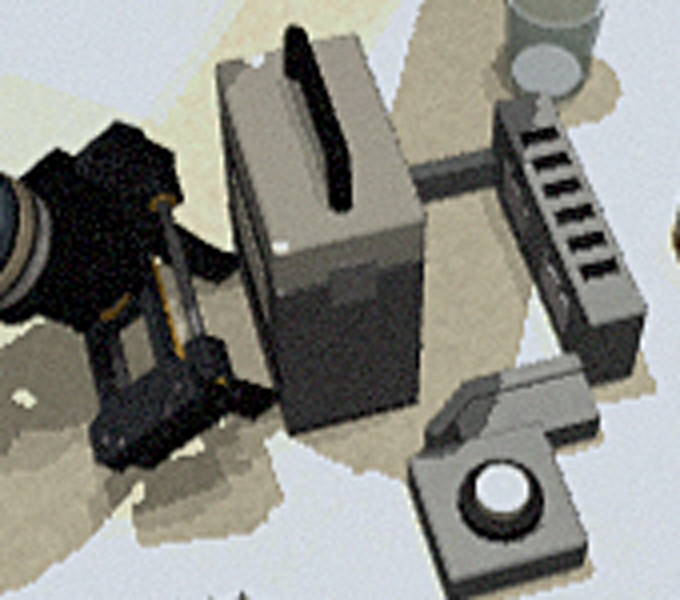

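```bash
python3 - <<'E'
from h import *
A=capture("scene")
fitcar(A,[(217,64),(357,36),(425,217),(272,262),(293,434),(418,402)],190,150,4,[.556,.05,1.78])
s=read_state(); R=np.array(s["tcp_rot"]); t=np.arctan2(R[0,1],-R[1,1]); h=np.array([np.cos(t),np.sin(t)])
p=np.array(s["position"][:2])+OFF*h; arcs([*p,t],[(.071,0,18)])
E
```

```text
[0.5549 0.0609 1.7888] 102.49 in dock -0.0913 -0.0003 0.09
end 0.5376707162930862 0.1295779585362026 1.7878191289582852 in dock -0.0205191389016481 0.0017769191883952513 0.03449062206479671
max 0.107 18
[[[0.082,0,0.107],[-0.002,-0.003,-0.002],0],[[0.1,0,0.084],[0,0,0],0],[[0.101,0,0.085],[0,0,0],0],[[0.101,0,0.084],[0,0,0],0],[[0.1,0,0.085],[0,0,0],0],[[0.101,0,0.085],[0,0,0],0],[[0.101,0.001,0.084],[0,0,0],0],[[0.1,0,0.085],[0,0,0],0],[[0.101,0,0.084],[0,0,0],0],[[0.101,0,0.085],[0,0,0],0],[[0.1,0,0.085],[0,0,0],0],[[0.101,0,0.084],[0,0,0],0],[[0.101,0,0.085],[0,0,0],0],[[0.1,0,0.084],[0,0,0],0],[[0.101,0,0.085],[0,0,0],0],[[0.101,0,0.084],[0,0,0],0],[[0.1,0,0.085],[0,0,0],0],[[0.101,0,0.085],[0,0,0],0]]
```

The carrier is centred at the mouth (y ≈ 0, yaw error 0.1°). I'll go straight in.

Call:
move_arm(increments=[[[0.082,0,0.107],[-0.002,-0.003,-0.002],0],[[0.1,0,0.084],[0,0,0],0],[[0.101,0,0.085],[0,0,0],0],[[0.101,0,0.084],[0,0,0],0],[[0.1,0,0.085],[0,0,0],0],[[0.101,0,0.085],[0,0,0],0],[[0.101,0,0.084],[0,0,0],0],[[0.1,0,0.085],[0,0,0],0],[[0.101,0,0.084],[0,0,0],0],[[0.101,0,0.085],[0,0,0],0],[[0.1,0,0.085],[0,0,0],0],[[0.101,0,0.084],[0,0,0],0],[[0.101,0,0.085],[0,0,0],0],[[0.1,0,0.084],[0,0,0],0],[[0.101,0,0.085],[0,0,0],0],[[0.101,0,0.084],[0,0,0],0],[[0.1,0,0.085],[0,0,0],0],[[0.101,0,0.085],[0,0,0],0]])

```text
time_s: 8.68
position: [0.5504, 0.0813, 0.0149]
tcp_rot: [[-0.169, 0.976, -0.134], [0.75, 0.216, 0.626], [0.64, 0.005, -0.769]]
force: [1.5, -7.0, 2.4]
opening: 1.0
grasp_force: 3.1
```

Call:
move_arm(increments=[[[0.051,0,0.043],[0,0,0],0],[[0.051,0,0.043],[0,0,0],0],[[0.051,0,0.043],[0,0,0],0],[[0.051,0,0.043],[0,0,0],0],[[0.051,0,0.043],[0,0,0],0]])

```text
time_s: 9.1
position: [0.5482, 0.091, 0.0149]
tcp_rot: [[-0.169, 0.976, -0.134], [0.75, 0.216, 0.626], [0.64, 0.005, -0.769]]
force: [1.6, -6.0, 2.3]
opening: 0.997
grasp_force: 3.1
```

Call:
move_arm(increments=[[[0.026,0,0.021],[0,0,0],0],[[0.026,0,0.021],[0,0,0],0],[[0.026,0,0.021],[0,0,0],0],[[0.026,0,0.021],[0,0,0],0],[[0.026,0,0.021],[0,0,0],0],[[0.026,0,0.021],[0,0,0],0]])

```text
time_s: 9.6
position: [0.5469, 0.0969, 0.0149]
tcp_rot: [[-0.169, 0.976, -0.134], [0.75, 0.216, 0.626], [0.64, 0.005, -0.768]]
force: [1.3, -5.5, 1.6]
opening: 1.004
grasp_force: 3.0
```

Call:
move_arm(increments=[[[0.026,0,0.021],[0,0,0],0],[[0.026,0,0.021],[0,0,0],0],[[0.026,0,0.021],[0,0,0],0]])

```text
time_s: 9.85
position: [0.5462, 0.0998, 0.0149]
tcp_rot: [[-0.169, 0.976, -0.134], [0.75, 0.216, 0.626], [0.64, 0.005, -0.768]]
force: [2.0, -6.3, 2.0]
opening: 1.0
grasp_force: 2.9
```

Call:
move_arm(increments=[[[0.026,0,0.021],[0,0,0],0],[[0.026,0,0.021],[0,0,0],0]])

```text
time_s: 10.02
position: [0.5458, 0.1018, 0.0149]
tcp_rot: [[-0.169, 0.976, -0.134], [0.75, 0.216, 0.626], [0.64, 0.005, -0.768]]
force: [1.7, -5.6, 1.0]
opening: 0.999
grasp_force: 2.9
```

Call:
move_arm(increments=[[[0.026,0,0.021],[0,0,0],0],[[0.026,0,0.021],[0,0,0],0]])

```text
time_s: 10.18
position: [0.5457, 0.1031, 0.0148]
tcp_rot: [[-0.17, 0.976, -0.134], [0.751, 0.216, 0.624], [0.639, 0.006, -0.769]]
force: [1.3, -10.8, 4.1]
opening: 1.002
grasp_force: 5.1
```

Call:
move_arm(increments=[[[0.026,0,0.021],[0,0,0],0]])

```text
time_s: 10.27
position: [0.5458, 0.1033, 0.0148]
tcp_rot: [[-0.171, 0.976, -0.133], [0.751, 0.217, 0.623], [0.637, 0.006, -0.77]]
force: [1.8, -13.3, 4.8]
opening: 0.999
grasp_force: 6.6
```

Call:
move_arm(increments=[[[0.026,0,0.021],[0,0,0],0]])

```text
time_s: 10.35
position: [0.5458, 0.1035, 0.0148]
tcp_rot: [[-0.172, 0.976, -0.133], [0.752, 0.217, 0.622], [0.636, 0.007, -0.771]]
force: [0.8, -16.8, 5.8]
opening: 0.998
grasp_force: 8.0
```

The force rises with no further motion, so the carrier is seated against the back. I'll hold briefly, then back off.

Call:
move_arm(increments=[[[0.02,0,0.016],[0,0,0],0],[[0,0,0],[0,0,0],0],[[0,0,0],[0,0,0],0],[[-0.1,0,-0.08],[0,0,0],0],[[-0.2,0,-0.16],[0,0,0],0],[[-0.5,0,-0.42],[0,0,0],0],[[-0.5,0,-0.42],[0,0,0],0],[[-0.5,0,-0.42],[0,0,0],0],[[-0.5,0,-0.42],[0,0,0],0],[[0,0,0],[0,0,0],0]])

```text
time_s: 11.18
position: [0.5646, 0.0166, 0.0144]
tcp_rot: [[-0.167, 0.977, -0.133], [0.75, 0.214, 0.626], [0.64, 0.004, -0.768]]
force: [1.2, -0.7, -0.9]
opening: 0.997
grasp_force: 0.0
```

```bash
python3 - <<'E'
from h import *
s=read_state();R=np.array(s["tcp_rot"]);print(s["time_s"],s["position"],s["force"],s["joint_positions"])
A=capture("scene"); im=np.clip(A["img"][130:300,190:370,::-1].astype(float)*1.7,0,255).astype(np.uint8)
cv2.imwrite("pics/f.png",cv2.resize(im,None,fx=3.5,fy=3.5,interpolation=2))
d=D[2]; h=np.array([np.cos(d),np.sin(d),0]); B=np.array([.694,.149,0]);p=np.array(s["position"])
z=np.array([0,0,-1.]);y=-h; Q=np.array([np.cross(y,z),y,z]).T
rows([(p+[0,0,.28],R,10)],clo=1)
P=p+[0,0,.28]
rows([(B+[0,0,.20],Q,18)],clo=1,p=P,R=R)
print(h,Q)
E
```

```text
11.1833 [0.56461003 0.01656503 0.01439902] [ 1.17855958 -0.69991833 -0.85137608] [-26.24533522  52.9887993   89.09200079  32.63295587  68.76394685
 -59.22063412]
max 0.721 10
[[[0.593,0.005,-0.72],[0,0,0],1],[[0.593,0.005,-0.719],[0,0,0],1],[[0.593,0.005,-0.72],[0,0,0],1],[[0.594,0.005,-0.719],[0,0,0],1],[[0.593,0.006,-0.72],[0,-0.001,0],1],[[0.591,0.005,-0.721],[-0.001,0,0],1],[[0.592,0.006,-0.721],[0,0,0],1],[[0.592,0.007,-0.721],[0,0,0],1],[[0.591,0.006,-0.72],[0,0,0],1],[[0.592,0.007,-0.721],[0,0,0],1]]
max 0.305 18
[[[0.032,0.286,0.256],[-0.014,-0.015,0.04],1],[[0.064,0.274,0.262],[-0.015,-0.014,0.04],1],[[0.093,0.259,0.269],[-0.014,-0.015,0.04],1],[[0.124,0.242,0.273],[-0.014,-0.014,0.039],1],[[0.15,0.223,0.275],[-0.015,-0.015,0.04],1],[[0.177,0.2,0.277],[-0.014,-0.014,0.04],1],[[0.2,0.177,0.277],[-0.014,-0.015,0.04],1],[[0.223,0.151,0.275],[-0.015,-0.014,0.04],1],[[0.243,0.122,0.273],[-0.014,-0.015,0.04],1],[[0.26,0.094,0.267],[-0.014,-0.014,0.039],1],[[0.274,0.064,0.263],[-0.015,-0.015,0.04],1],[[0.287,0.032,0.254],[-0.014,-0.014,0.04],1],[[0.295,0,0.247],[-0.014,-0.015,0.04],1],[[0.302,-0.031,0.237],[-0.014,-0.014,0.04],1],[[0.304,-0.064,0.227],[-0.015,-0.015,0.04],1],[[0.305,-0.096,0.215],[-0.014,-0.014,0.039],1],[[0.301,-0.127,0.202],[-0.015,-0.015,0.04],1],[[0.296,-0.159,0.189],[-0.014,-0.014,0.04],1]]
[-0.21473533  0.97667228  0.        ] [[ 0.97667228  0.21473533  0.        ]
 [ 0.21473533 -0.97667228  0.        ]
 [ 0.         -0.         -1.        ]]
```

View pics/f.png

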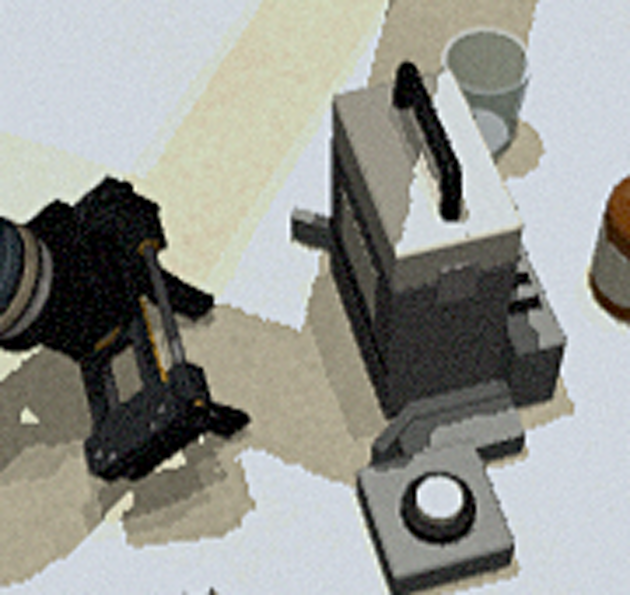

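The carrier sits flush against the back block, and the button is at about (440,498) in the crop. Now I'll lift and move over the button.

Call:
move_arm(increments=[[[0.593,0.005,-0.72],[0,0,0],1],[[0.593,0.005,-0.72],[0,0,0],1],[[0.593,0.005,-0.72],[0,0,0],1],[[0.593,0.005,-0.72],[0,0,0],1],[[0.593,0.006,-0.72],[0,0,0],1],[[0.592,0.005,-0.72],[0,0,0],1],[[0.592,0.006,-0.72],[0,0,0],1],[[0.592,0.006,-0.72],[0,0,0],1],[[0.592,0.006,-0.72],[0,0,0],1],[[0.592,0.006,-0.72],[0,0,0],1]])

```text
time_s: 12.07
position: [0.5626, 0.02, 0.2956]
tcp_rot: [[-0.168, 0.976, -0.141], [0.746, 0.219, 0.628], [0.644, 0.0, -0.765]]
force: [0.9, -0.0, -0.3]
opening: 0.319
grasp_force: 0.0
```

Call:
move_arm(increments=[[[0.032,0.286,0.256],[-0.014,-0.015,0.04],1],[[0.064,0.274,0.262],[-0.015,-0.014,0.04],1],[[0.093,0.259,0.269],[-0.014,-0.015,0.04],1],[[0.124,0.242,0.273],[-0.014,-0.014,0.039],1],[[0.15,0.223,0.275],[-0.015,-0.015,0.04],1],[[0.177,0.2,0.277],[-0.014,-0.014,0.04],1],[[0.2,0.177,0.277],[-0.014,-0.015,0.04],1],[[0.223,0.151,0.275],[-0.015,-0.014,0.04],1],[[0.243,0.122,0.273],[-0.014,-0.015,0.04],1],[[0.26,0.094,0.267],[-0.014,-0.014,0.039],1],[[0.274,0.064,0.263],[-0.015,-0.015,0.04],1],[[0.287,0.032,0.254],[-0.014,-0.014,0.04],1],[[0.295,0,0.247],[-0.014,-0.015,0.04],1],[[0.302,-0.031,0.237],[-0.014,-0.014,0.04],1],[[0.304,-0.064,0.227],[-0.015,-0.015,0.04],1],[[0.305,-0.096,0.215],[-0.014,-0.014,0.039],1],[[0.301,-0.127,0.202],[-0.015,-0.015,0.04],1],[[0.296,-0.159,0.189],[-0.014,-0.014,0.04],1]])

```text
time_s: 13.57
position: [0.6906, 0.1531, 0.1986]
tcp_rot: [[0.976, 0.216, -0.007], [0.216, -0.976, -0.0], [-0.007, -0.001, -1.0]]
force: [0.1, 0.5, 0.5]
opening: 0.006
grasp_force: 0.0
```

```bash
python3 - <<'E'
from h import *
s=read_state();R=np.array(s["tcp_rot"]);print(s["time_s"],s["position"],s["opening"],s["force"]);print(R.round(3))
A=capture("scene");W=capture("wrist");S=capture("side")
for c in(A,W,S):
    r=pinpoint(c,"start_top"); print(r and (r[0],onz(c,r[0]["xy"],.056)))
    r=pinpoint(c,"carrier_handle"); print(r and (r[0]["confidence"],onz(c,r[0]["xy"],.19)))
d=D[2]; h=np.array([np.cos(d),np.sin(d),0]);z=np.array([0,0,-1.]);y=-h; Q=np.array([np.cross(y,z),y,z]).T
rows([([.695,.150,.068],Q,10),([.695,.150,.068],Q,2)],clo=1)
E
```

```text
13.5667 [0.69058614 0.15306552 0.1985684 ] 0.00613108524448812 [0.13320155 0.47178218 0.52583758]
[[ 0.976  0.216 -0.007]
 [ 0.216 -0.976 -0.   ]
 [-0.007 -0.001 -1.   ]]
({'xy': [0.5634, 0.6452], 'confidence': 0.54}, array([0.690727 , 0.1498951, 0.056    ]))
[]
({'xy': [0.5132, 0.4688], 'confidence': 0.8}, array([0.69172221, 0.14868213, 0.056     ]))
[]
({'xy': [0.557, 0.4819], 'confidence': 0.61}, array([0.69222024, 0.14667869, 0.056     ]))
(0.54, array([0.53996705, 0.15033839, 0.19      ]))
max 0.441 12
[[[0.009,0.001,0.441],[0,0,0],1],[[0.008,0.002,0.44],[0,0,0],1],[[0.009,0.001,0.441],[0,0,0],1],[[0.009,0.002,0.44],[0,0,0.001],1],[[0.008,0.001,0.441],[0,0,0],1],[[0.009,0.002,0.44],[0,0,0],1],[[0.009,0.001,0.441],[0,0,0],1],[[0.008,0.001,0.44],[0,0,0],1],[[0.009,0.002,0.441],[0,0.001,0],1],[[0.008,0.001,0.44],[-0.001,0,0],1],[[0,0,0],[0,0,0],1],[[0,0,0],[0,0,0],1]]
```

Call:
move_arm(increments=[[[0.002,0.014,0.44],[0,0,0],1],[[0.002,0.014,0.44],[0,0,0],1],[[0.002,0.014,0.44],[0,0,0],1],[[0.002,0.014,0.44],[0,0,0],1],[[0.002,0.014,0.44],[0,0,0],1],[[0.002,0.014,0.44],[0,0,0],1],[[0.002,0.014,0.44],[0,0,0],1],[[0.002,0.014,0.44],[0,0,0],1],[[0.002,0.014,0.44],[0,0,0],1],[[0.002,0.014,0.44],[0,0,0],1],[[0,0,0],[0,0,0],1],[[0,0,0],[0,0,0],1]])

```text
time_s: 15.02
position: [0.6937, 0.1465, 0.0663]
tcp_rot: [[0.976, 0.218, -0.004], [0.218, -0.976, 0.0], [-0.003, -0.001, -1.0]]
force: [-0.4, -0.0, 0.0]
opening: 0.004
grasp_force: 0.0
```

Call:
move_arm(increments=[[[0,0,0.1],[0,0,0],1],[[0,0,0.1],[0,0,0],1],[[0,0,0.1],[0,0,0],1],[[0,0,0.1],[0,0,0],1],[[0,0,0.1],[0,0,0],1],[[0,0,0],[0,0,0],1]])

```text
time_s: 15.52
position: [0.6948, 0.1466, 0.0529]
tcp_rot: [[0.976, 0.218, -0.0], [0.218, -0.976, 0.001], [-0.0, -0.001, -1.0]]
force: [0.2, 0.8, 3.4]
opening: 0.005
grasp_force: 1.7
```

Call:
move_arm(increments=[[[0,0,0.1],[0,0,0],1],[[0,0,0.033],[0,0,0],1],[[0,0,0],[0,0,0],1],[[0,0,0],[0,0,0],1]])

```text
time_s: 15.85
position: [0.6949, 0.1467, 0.0504]
tcp_rot: [[0.976, 0.218, 0.0], [0.218, -0.976, 0.001], [0.0, -0.001, -1.0]]
force: [-1.0, 0.5, 8.1]
opening: 0.007
grasp_force: 4.2
```

Call:
move_arm(increments=[[[0,0,0.06],[0,0,0],1],[[0,0,0.04],[0,0,0],1],[[0,0,0],[0,0,0],1],[[0,0,0],[0,0,0],1]])

```text
time_s: 16.18
position: [0.695, 0.1467, 0.0502]
tcp_rot: [[0.976, 0.218, 0.001], [0.218, -0.976, 0.0], [0.001, -0.0, -1.0]]
force: [-6.5, -1.3, 19.0]
opening: 0.003
grasp_force: 9.8
```

Call:
move_arm(increments=[[[0,0,-0.2],[0,0,0],1],[[0,0,-0.5],[0,0,0],1],[[0,0,-0.8],[0,0,0],1],[[0,0,-0.8],[0,0,0],1],[[0,0,-0.8],[0,0,0],1],[[0,0,-0.8],[0,0,0],1],[[0,0,-0.8],[0,0,0],1],[[0,0,0],[0,0,0],1],[[0,0,0],[0,0,0],1]])

```text
time_s: 16.93
position: [0.6955, 0.1466, 0.1887]
tcp_rot: [[0.976, 0.218, 0.002], [0.218, -0.976, 0.001], [0.003, -0.0, -1.0]]
force: [-0.0, 0.3, -0.6]
opening: 0.004
grasp_force: 0.0
```

```bash
python3 - <<'E'
from h import *
s=read_state();print(s["time_s"],s["position"],s["force"],s["qvel"])
S=capture("side"); im=np.clip(S["img"][130:300,150:370,::-1].astype(float)*1.6,0,255).astype(np.uint8)
cv2.imwrite("pics/g.png",cv2.resize(im,None,fx=3.5,fy=3.5,interpolation=2))
E
```

```text
16.9333 [0.69551736 0.14655818 0.18866085] [-0.00917594  0.26365199 -0.61319644] [-0.08983067  2.43278871  2.7920451  -0.05334716 -0.0171823   0.03782156]
```

View pics/g.png

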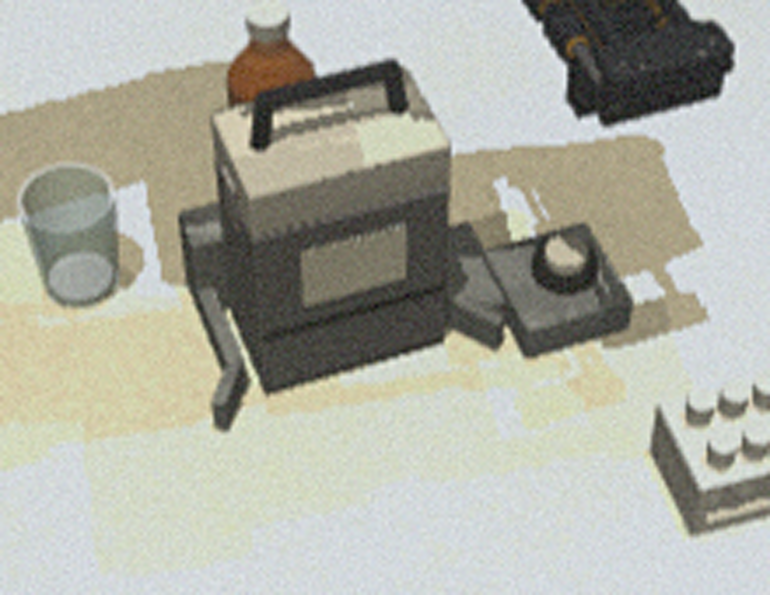

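The picture shows the carrier upright and square between the fences (330,250), the button at (567,257) released, the bystanders in place and the gripper clear.

```bash
python3 -c "
from rig import *
print(hand_in())"
```

```text
the job is handed in; nothing more can be done
None
```

I pushed the carrier fully home against the dock's back, then pressed the start button to its stop and released it. The job is handed in at about 17 s of the 61 s allowed, but no verdict came back.

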